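# Unclip a rice cooker's steam cap and hang it on the cup drainer

### The arm

A 7-joint arm with a two-finger parallel gripper is mounted at the origin on the work surface. World frame = base frame: x ahead of the robot, y to its left, z up, the work surface at z = 0. Lengths are in mm, angles in rad, forces in N, time in s.
With the tool pointing down it reaches from about 425 to 975 mm from the base axis. Payload 16.7 kg.
Tool frame: the origin (TCP) lies on the front face of the gripper's body, between the roots of the fingers; the fingertips stand 73 mm ahead of it and the grasp point (between the pads) lies 54 mm ahead of it; z points along the fingers, y is the line along which they close (so a half turn about z gives the same grasp; the last joint's range is limited). The gripper opens to 85 mm and grips with 20 to 120 N. Pads are 22 mm wide; open, the fingers measure 114 mm over their backs; the gripper's body (76 mm by 85 mm) begins 54 mm behind the grasp point. The pads swing forward as they close: fully open they stand 13 mm farther back than shut.
Start: joints at [-1.415, 0.426, 0.074, 1.606, -0.034, 1.111, -0.067], TCP at [203.221, 643.648, 303.902] pointing down, gripper open.
Joint ranges: [-2.85, 2.85], [-0.5, 2.14], [-1.23, 1.37], [0.21, 2.46], [-1.02, 4.16], [0.16, 2.05], [-2.73, 2.73]. Speed limits (rad/s): [1.89, 1.89, 2.39, 2.39, 3.01, 3.01, 3.01].

### API

Orientations are given as a unit quaternion [w, x, y, z].
In Python, from cell import env, cams, nets gives the robot as it stands. Calls block until the motion is done:
- env.move_ptp(position, orientation): joint-space move of the TCP to a pose.
- env.move_straight(position, vel=150, frame=None): straight line of the TCP; frame=None keeps the orientation; vel is the mean speed in mm/s.
- env.movej(angles): joint-space move.
- env.open_jaws() and env.grasp(): open the fingers fully, or close them until they stop; the grip force is fixed at half the most.
- env.pause(seconds).
- env.solve_ik(position, orientation): joint angles nearest the present ones, or None.
- cams.camera(name): name is "side" or "top" or "wrist"; returns a dict with "img" (480x640x3 uint8, red, green, blue), "mtx" (3x3 intrinsics, pixels), "k1" (the pictures are not rectified: a ray, as slopes to the right and down, at radius r is drawn at 1 + k1 r^2 times it, then the intrinsics apply), "cam_to_world" (4x4, takes a point from camera to world coordinates). Camera axes: x right, y up, looking along -z (the intrinsics and any distortion apply to the point x, -y, -z); pixel columns grow to the right and rows downward; lengths in mm; the calibration is good to about 2 mm. A picture is of the moment at which its call begins. There is no depth.
A pose or a line that the arm cannot do raises env.IKError and nothing moves.
- env.close_job(): hands the job in; it is judged then, once.
Trained networks look in a picture, given as the dict that the camera call returned (one of the last four; its "shot" number tells which), for a name from the list of things; names that differ only in an ending like _2 or _b are one class to them, and where a whole thing is asked for, a point or a joint stands for the part that bears it (a point fixed in the world has none). Each returns a list of dicts, best first, with "score" (0 to 1); they miss things now and then, are a little off and sometimes report something else, mostly with a low value. They report only what shows in the picture. A call takes as long as a camera call. They do not tell look-alikes from the thing itself.
- nets.recognise(picture, label): "location" ([x, y, z] in mm, in world coordinates, good to about 4 mm: the middle of the surface that is visible of it).
- nets.masks_of(picture, label): "pixels" (480x640 bool, what is visible of it).
Readings, each from a call of its own:
- env.current_clock(): time.
- env.current_joint_pos(): joint angles.
- env.current_dq(): joint speeds.
- env.current_joint_efforts(): joint torques, N m.
- env.current_tool_pos(): TCP position.
- env.current_ee_rot(): TCP orientation.
- env.current_ft_force(): force on the tool from outside, world axes, zero at the start.
- env.current_moment(): the same for the moment, N m.
- env.current_width(): finger opening in mm.
- env.current_gripper_force(): force on a finger pad.
Only numpy, scipy, OpenCV 4.12 (cv2) and the standard library are available. Lean on these libraries where they do the work, as an engineer would, in place of code of your own. Each camera call takes 0.05 s, during which the arm holds its last target. There are 200 camera calls.

### The job

The steam cap on the rice cooker's lid has to drain: squeeze its two snap tabs together between the fingers to unclip it, lift it off, and hang it mouth-down over the bare peg of the cup drainer. Lower it down until the peg's tip meets the inside of its top, and only then let go, so that it stays hanging there by itself. Do not push the cups on the other pegs, or the bottle, jar and tape roll standing between cooker and drainer, out of place.

Things in the scene. Friction and masses are not known exactly. Their poses are not given: they have to be found in the camera images.
- cooker: White rice cooker, fixed, 335 mm deep (x), 262 wide (y), flat lid top at z = 200; black touch panel at its front. Origin under its centre, x points to its back, z up. Its folded carrying bar reaches round the back, to x = 182, at about 150 high, below the lid's top.
- vent_socket (a point): Centre of the floor of the steam cap's socket on the cooker's lid, 200 mm above the table; axes as the cooker's. The socket is a collar 13 mm high, 138 x 108 mm outside, 116 x 84 inside. At the middle of each long side a catch ledge (8 to 13 mm above the floor) comes in to 36 mm from the centre line. A spout 22 mm across, 7 high, stands in the middle.
- cap_mid (a point): Centre of the grey steam cap, half-way up (31 mm above its mouth), 0.1 to 0.2 kg. A clip-on cover like an upside-down box: 112 mm long (x), 62 high, 80 wide at its foot flange (6 high), 50 wide above. It starts clipped in the socket, mouth down on its floor. x along its length, y across from tab to tab, z from mouth to top; axes along the cooker's at first.
- cap_roof (a point): Centre of the inside of the cap's top, 58 mm above the mouth, 4 mm under the outer top; axes as the cap's. It ends the cavity at the cap's middle, open below, 34 x 34 mm, straight-walled, 58 deep. The top is only 40 mm wide between the tabs, so the fingers press the tabs alone.
- left_pad (a point): On the outer face of the cap's +y snap tab, 38 mm above the cap's mouth; axes as the cap's. The tab is an upright ribbed leg at the middle of the long side, 26 mm long in x, 5 thick, from 4 to 56 mm above the mouth. At its foot a hook (to 7 mm beyond the outer face) points outwards under the socket's ledge, with 2 mm of play.
- right_pad (a point): The same for the -y tab. Over their outer faces the tabs are 66 mm apart at rest and 50 fully squeezed. With both pressed in by more than about 6 mm the hooks pass the ledges and the cap lifts straight off; held so between the fingers it is carried by the tabs.
- tab_left (a joint): How far the tab on the cap's +y side is pressed in towards the middle, m: 0 at rest, 0.008 at its stop. Spring: 2.7 N to start, 6.3 N at the stop.
- tab_right (a joint): The same for the tab on the cap's -y side.
- rack: Cup drainer, fixed: white drip tray 170 mm deep (x), 330 wide (y), 20 high. A beam along its back (x = 49 to 79, 35 high) bears three round steel pegs in a row along y, 112 mm apart. Origin under the tray's centre, x to its back, z up. Each peg is 18 mm thick, round-ended, 125 long from the beam, leaning 30 degrees from vertical towards the tray's front (-x).
- peg1_tip (a point): Very end of the peg on the rack's +y side; in the rack's frame at x = -2.5, y = 112, z = 140.3 mm; axes as the rack's. The peg's axis points from its foot to its tip along (-0.5, 0, 0.866) in the rack's axes.
- peg2_tip (a point): The same for the middle peg (y = 0).
- peg3_tip (a point): The same for the peg on the rack's -y side (y = -112).
- cup_a_mid (a point): Half-way up a white cup, 66 mm across the mouth, 90 high, hanging mouth-down on one of the pegs (leaning about as it does); its centre is about 43 mm from that peg's tip. z from its mouth to its base.
- cup_b_mid (a point): The same for a second cup, on another peg. The third peg is bare.
- pad: Grey scouring pad, 60 x 85 x 14 mm, lying in the drip tray under the bare peg. Origin under its centre. It may stay there.
- oil_bottle_mid (a point): Half-way up an upright amber oil bottle, 62 mm thick, 205 high, standing between cooker and drainer.
- sesame_jar_mid (a point): Half-way up an upright glass jar, 68 mm thick, 110 high, standing beyond the oil bottle.
- tape_roll_mid (a point): Centre of a roll of clear tape lying flat, 84 mm across, 22 high, on the robot's side of the oil bottle.
Things that resemble listed ones, but are neither listed nor needed, are in the scene too. Leave any brown or yellow look-alike of the part that bears cap_mid alone.

How it is judged:
By the outcome, as a careful person would: the job done as asked, in the order asked, and still so for the second after the job is handed in, with the robot touching nothing.
It also fails if it takes over 48 s, if anything falls off the work surface, if the arm or the gripper's body presses on something with over 40 N, if the wrist force passes 120 N, or if a joint passes its speed limit or range.

## Working session

There is one attempt and no reset: what is moved stays moved. The work goes in short steps, each a Python script; the robot and the scene stay as the last script left them, time stands still between calls to the robot, and variables do not carry over. Pictures are saved under pics/ and viewed, at most 10 in all, crops included, and the job is handed in when it is done.

```bash
mkdir -p pics; ls
cat > h.py <<'E'
import numpy as np, cv2
from cell import env, cams, nets
def save(c,n,box=None,scale=1):
    im=c["img"][:,:,::-1]
    if box: im=im[box[1]:box[3],box[0]:box[2]]
    cv2.imwrite("pics/"+n,cv2.resize(im,None,fx=scale,fy=scale,interpolation=cv2.INTER_CUBIC))
def ray(c,u,v):
    K=c["mtx"]; k=c["k1"]; d=np.array([(u-K[0,2])/K[0,0],(v-K[1,2])/K[1,1]])
    s=d.copy()
    for _ in range(30): s=d/(1+k*(s@s))
    T=c["cam_to_world"]; return T[:3,3],T[:3,:3]@np.array([s[0],-s[1],-1.])
def at_z(c,u,v,z):
    o,d=ray(c,u,v); return o+d*(z-o[2])/d[2]
def proj(c,p):
    T=c["cam_to_world"]; q=T[:3,:3].T@(np.asarray(p,float)-T[:3,3]); s=np.array([q[0],-q[1]])/-q[2]
    s=s*(1+c["k1"]*(s@s)); K=c["mtx"]; return np.array([K[0,0]*s[0]+K[0,2],K[1,1]*s[1]+K[1,2]])
E
python3 - <<'E'
from h import *
np.set_printoptions(precision=1,suppress=True)
ims=[]
for n in ("top","side"):
    c=cams.camera(n); ims.append(c["img"][:,:,::-1]); save(c,n+"0.png")
    print(n,c["cam_to_world"][:3,3],c["cam_to_world"][:3,2])
    for l in ["cooker","vent_socket","cap_mid","cap_roof","left_pad","right_pad","rack","peg1_tip","peg2_tip","peg3_tip","cup_a_mid","pad","oil_bottle_mid","sesame_jar_mid","tape_roll_mid"]:
        try:
            for r in nets.recognise(c,l)[:4]: print(l,round(r["score"],2),np.array(r["location"]),proj(c,r["location"]))
        except Exception as e: print(l,e)
print(env.current_clock(),env.current_ee_rot())
E
```

```text
pics
top [ 204.1  168.6 1737.9] [-0.2 -0.   1. ]
cooker 0.95 [463.8 261.4 202.3] [288.4 239.5]
cooker 0.4 [543.6  29.6 135.3] [365.3 215.6]
vent_socket 0.65 [463.2 259.  200.2] [289.3 239.8]
vent_socket 0.15 [ 615.6 -273.4  131.3] [462.9 190.5]
cap_mid 0.96 [384.  505.2  63.2] [213.8 273.7]
cap_mid 0.85 [179.5 288.6  64.6] [283.6 338.4]
cap_mid 0.72 [487.2 259.3 264.3] [287.7 227.6]
cap_mid 0.61 [430.3 677.8  62.2] [159.2 260.4]
cap_roof 0.91 [430.1 676.1  63.5] [159.6 260.4]
cap_roof 0.81 [485.4 262.6 258.1] [286.6 228.6]
cap_roof 0.78 [180.1 283.8  60. ] [285.2 338.2]
cap_roof 0.66 [389.4 504.5  61.1] [214.2 272.1]
right_pad 0.54 [489.7 231.9 246.2] [297.7 227.7]
right_pad 0.5 [468.6 264.7 199.2] [287.3 238. ]
rack 0.91 [ 495.2 -271.6    6.1] [454.9 236.1]
peg1_tip 0.83 [ 495.6 -268.7    4.3] [453.9 236.1]
peg2_tip 0.73 [ 499.1 -269.6    5.6] [454.2 235. ]
peg3_tip 0.91 [ 499.7 -267.6    7.6] [453.7 234.7]
cup_a_mid 0.57 [ 614.7 -271.2  131. ] [462.2 190.9]
pad 0.82 [ 399.2 -310.    18.1] [469.8 264.6]
oil_bottle_mid 0.96 [545.4  28.2 135.6] [365.7 214.9]
tape_roll_mid 0.6 [427.7  
[... 432 characters left out ...]
2  41.6] [304.8 186.3]
left_pad 0.6 [436.7 654.9  26.7] [306.  191.8]
left_pad 0.59 [186.9 261.7  25.3] [240.2 272.1]
left_pad 0.38 [ 489.3 -333.4   15.3] [367.8 432.4]
rack 0.91 [ 479.6 -328.    12.4] [363.6 431.5]
peg1_tip 0.76 [ 487.2 -333.9   16.7] [367.1 432.4]
peg2_tip 0.59 [ 489.3 -325.6   13.2] [367.2 430.1]
peg3_tip 0.84 [ 481.2 -326.4   15.9] [364.2 430.2]
pad 0.74 [ 392.5 -322.3   24.7] [328.9 430.9]
pad 0.57 [491.2 228.4 241.1] [338.7 219.4]
oil_bottle_mid 0.6 [548.7   2.  111.7] [369.3 304.8]
oil_bottle_mid 0.33 [ 484.5 -325.8   12.8] [365.4 430.5]
sesame_jar_mid 0.81 [711.5 -30.4  75.1] [426.8 316.7]
tape_roll_mid 0.77 [427.5   2.9  16. ] [326.  330.4]
1.6 [-0.   0.2  1.  -0. ]
```

View pics/top0.png

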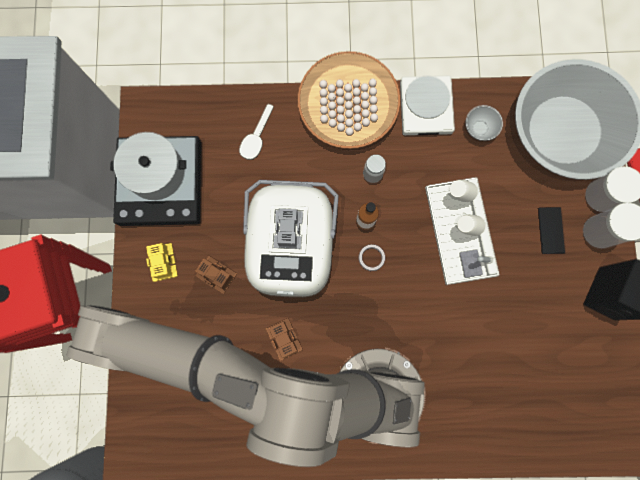

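View pics/side0.png

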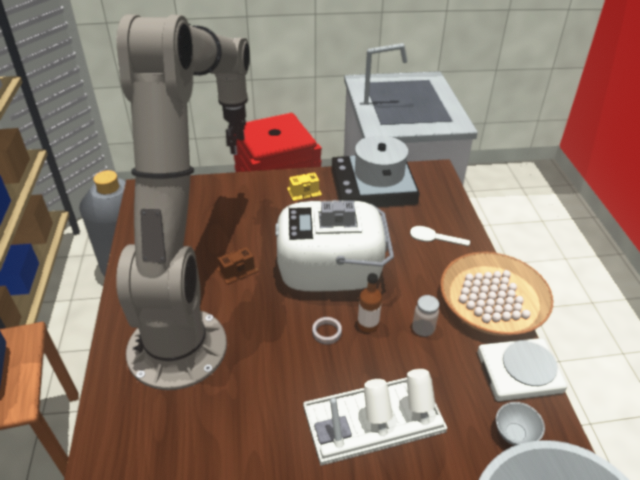

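Top view: the grey cap is at (288,228) on the cooker. Its look-alikes are brown at (215,273) and (283,338), and yellow at (160,261). The grey one clipped into the lid fits the description. The bare peg is near (480,265), at the robot's end of the rack, and the cups are at (462,190) and (470,225). I'll confirm this with an enlarged crop and get the yaws.

Run:
```python
from h import *
np.set_printoptions(precision=1,suppress=True)
c=cams.camera("top")
a=c["img"][190:260,240:340]; b=c["img"][170:290,410:510]
A=cv2.resize(a,(500,350),interpolation=cv2.INTER_CUBIC)
B=cv2.resize(b,None,fx=4,fy=4,interpolation=cv2.INTER_CUBIC)
o=np.zeros((480,800,3),np.uint8); o[:350,:400]=A[:,50:450]; o[:,400:]=B
cv2.imwrite("pics/crop1.png",o[:,:,::-1])
for l,z in (("rack",20),("cooker",200),("cap_mid",262)):
    for m in nets.masks_of(c,l)[:4]:
        p=np.argwhere(m["pixels"])[:,::-1]
        w=np.array([at_z(c,u,v,z)[:2] for u,v in p],np.float32)
        print(l,round(m["score"],2),len(p),p.mean(0),cv2.minAreaRect(w))
```

```text
rack 0.86 3854 [458.3 232.9] ((513.4041137695312, -289.2566223144531), (329.5361022949219, 176.9634246826172), 8.481854438781738)
cooker 0.66 8524 [288.9 237.9] ((471.6827087402344, 262.0495910644531), (275.6175537109375, 340.1650085449219), 85.65760803222656)
cooker 0.43 3878 [458.2 232.7] ((481.51239013671875, -240.6241912841797), (295.5287780761719, 157.04811096191406), 8.742921829223633)
cap_mid 0.92 877 [215.1 273.7] ((362.5267028808594, 462.8774108886719), (106.26605224609375, 69.54935455322266), 55.32399368286133)
cap_mid 0.87 1048 [288.  228.3] ((486.419189453125, 256.8872375488281), (79.41917419433594, 114.0934066772461), 86.52869415283203)
cap_mid 0.76 795 [283.3 339.2] ((181.83448791503906, 274.3551940917969), (94.40475463867188, 66.0390625), 26.032501220703125)
cap_mid 0.75 926 [161.  261.1] ((401.7047119140625, 612.945068359375), (101.28388214111328, 76.42147064208984), 11.005359649658203)
```

View pics/crop1.png

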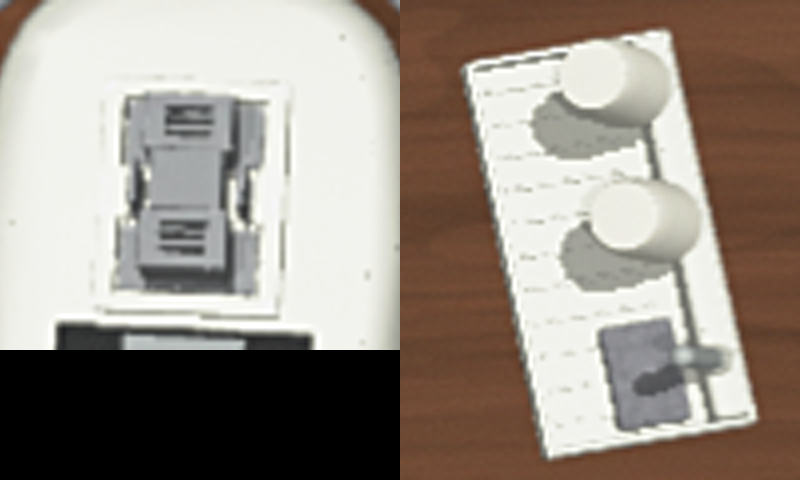

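Crop: the grey cap, with its tabs at the sides, sits in the lid collar. The bare peg is at crop (685,360), with the scouring pad below, and it leans to image-left, which is world +y. So the bare peg is peg3 and rack +y ≈ world +x. Next I'll go above the cap for a close look and check IK for the hanging pose.

```bash
cat >> h.py <<'E'
from scipy.spatial.transform import Rotation as R
def q(M): x=R.from_matrix(M).as_quat(); return [x[3],x[0],x[1],x[2]]
def frame(z,y):  # tool axes
    z=np.array(z)/np.linalg.norm(z); y=np.array(y)-z*np.dot(z,y); y/=np.linalg.norm(y)
    return np.c_[np.cross(y,z),y,z]
def rackaxes(deg):
    a=np.radians(deg); return np.array([np.sin(a),-np.cos(a),0]),np.array([np.cos(a),np.sin(a),0])
def hang(deg,s): rx,ry=rackaxes(deg); return frame(.5*rx-[0,0,.866],s*ry)
def down(yaw,s): a=np.radians(yaw); return frame([0,0,-1],[-s*np.sin(a),s*np.cos(a),0])
E
python3 - <<'E'
from h import *
np.set_printoptions(precision=2,suppress=True)
c=cams.camera("top")
cr=np.array([at_z(c,410+(u-400)/4,170+v/4,20) for u,v in ((465,65),(665,30),(755,420),(545,458))])
C=cr.mean(0); ly=(cr[0]+cr[1]-cr[2]-cr[3])/2
dg=np.degrees(np.arctan2(ly[1],ly[0])); rx,ry=rackaxes(dg)
print(cr,C,dg,np.linalg.norm(ly)); tip=C-2.5*rx-112*ry; tip[2]=140.3
print("tip",tip,proj(c,tip),at_z(c,481.2,260,140))
for s in (1,-1):
    H=hang(dg,s); u=-H[:,2]
    for d in (34,110,180): print(s,d,env.solve_ik(tip+u*d,q(H)))
    D=down(-3.5,s)
    for z in (292,390,430): print(s,z,env.solve_ik([487,259,z],q(D)))
j=env.current_joint_pos(); 
D=None
best=min((1,-1),key=lambda s:(lambda a:9 if a is None else abs(a[6]-j[6]))(env.solve_ik([487,259,430],q(down(-3.5,s)))))
print("best",best)
# go via safe height, wrist look
env.move_ptp([487,259,430],q(down(-3.5,best)))
w=cams.camera("wrist"); save(w,"w1.png")
for l in ("cap_mid","cap_roof","left_pad","right_pad","vent_socket"):
    for r in nets.recognise(w,l)[:2]: print(l,round(r["score"],2),r["location"],proj(w,r["location"]))
for m in nets.masks_of(w,"cap_mid")[:2]:
    p=np.argwhere(m["pixels"])[:,::-1]
    x=np.array([at_z(w,a,b,206)[:2] for a,b in p],np.float32); print(m["score"],len(p),cv2.minAreaRect(x))
print(env.current_clock(),env.current_tool_pos(),env.current_width())
E
```

```text
[[ 661.8  -184.89   20.  ]
 [ 687.26 -350.82   20.  ]
 [ 363.38 -399.04   20.  ]
 [ 336.71 -230.22   20.  ]] [ 512.29 -291.24   20.  ] 8.203465697369337 327.83764963207454
tip [ 401.08 -304.75  140.3 ] [479.07 259.11] [ 398.3  -310.97  140.  ]
1 34 [-0.49  0.38  0.86  2.36  0.57  0.35 -0.08]
1 110 [-0.62  0.12  0.83  2.34  0.7   0.65 -0.21]
1 180 [-1.24 -0.3   1.16  2.31  0.91  1.13 -0.43]
1 292 [-0.83  0.24  0.26  1.91 -0.07  1.    0.98]
1 390 [-0.85  0.15  0.28  1.79 -0.05  1.2   0.95]
1 430 [-0.86  0.13  0.29  1.73 -0.04  1.29  0.94]
-1 34 [-0.71  0.62  1.22  2.36 -0.44  0.29 -2.23]
-1 110 [ 1.1   0.23 -1.03  2.26  0.97  0.9   2.69]
-1 180 [-1.3  -0.37  1.18  2.31  0.96  1.2   2.66]
-1 292 [-1.23  0.29  0.76  1.93 -0.24  1.01 -2.  ]
-1 390 [-1.25  0.18  0.74  1.81 -0.13  1.2  -2.1 ]
-1 430 [-1.25  0.14  0.73  1.75 -0.1   1.28 -2.12]
best 1
cap_mid 0.95 [385.9, 500.0, 66.2] [531.55  84.06]
cap_mid 0.92 [432.7, 656.9, 10.9] [621.44 120.02]
cap_roof 0.93 [432.9, 650.5, 11.8] [617.28 120.38]
cap_roof 0.72 [482.1, 265.0, 261.0] [330.34 230.6 ]
left_pad 0.8 [364.8, 528.2, 55.4] [552.59  63.99]
left_pad 0.65 [436.0, 652.6, 15.0] [620.23 122.84]
right_pad 0.98 [413.1, 489.9, 24.0] [503.23 109.9 ]
right_pad 0.61 [488.2, 232.9, 255.5] [285.51 238.9 ]
vent_socket 0.71 [431.6, 267.4, 196.6] [328.56 147.13]
vent_socket 0.63 [692.9, -6.6, 81.7] [138.46 347.17]
0.88 7068 ((394.6138000488281, 419.42431640625), (82.71993255615234, 56.10615539550781), 57.062171936035156)
0.67 13127 ((505.0819396972656, 262.2239074707031), (79.95317840576172, 136.39712524414062), 85.73535919189453)
4.0 [486.9  259.29 429.87] 85.7511596662667
```

View pics/w1.png

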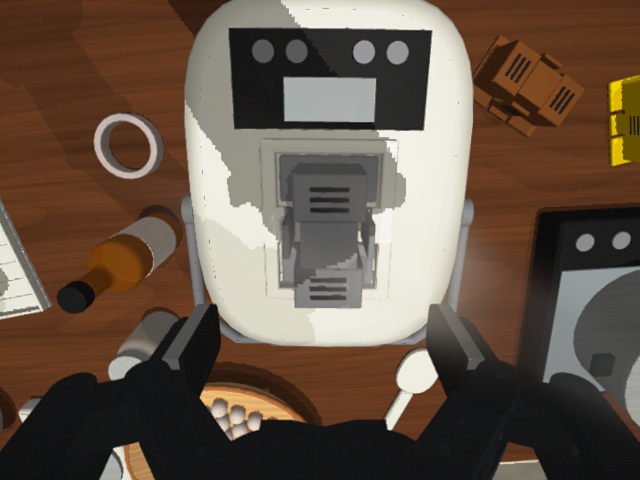

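Wrist view: the grey cap's top spans rows about 168–307 and columns 292–365. The tabs are at about (286,243) and (370,243), and the collar spans (261–398, 139–298). I'll compute the centre from these features in an enlarged crop.

Run:
```python
from h import *
np.set_printoptions(precision=1,suppress=True)
w=cams.camera("wrist"); save(w,"w1c.png",(250,130,410,315),3.2)
# predicted features for the model at trial pose
for (u,v,z) in ((292,307,262),(361,307,262),(286,243,256),(370,243,256),(261,139,213),(398,139,213),(328,241,262)): print(u,v,at_z(w,u,v,z))
```

```text
292 307 [539.8 232.8 262. ]
361 307 [542.9 283.7 262. ]
286 243 [491.6 232.2 256. ]
370 243 [495.1 291.9 256. ]
261 139 [421.3 215.2 213. ]
398 139 [427.5 320.  213. ]
328 241 [489.7 262.2 262. ]
```

View pics/w1c.png

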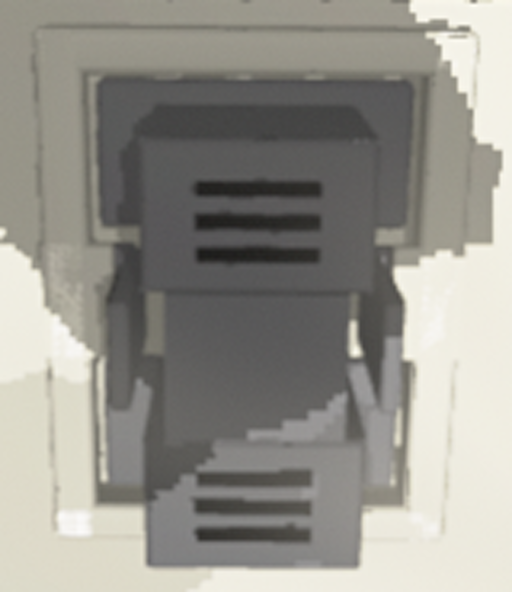

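Run:
```python
from h import *
np.set_printoptions(precision=2,suppress=True)
w=cams.camera("wrist")
P=np.array([at_z(w,250+a/3.2,130+b/3.2,262) for a,b in ((140,140),(377,140),(148,566),(360,566))])
l=P[2]+P[3]-P[0]-P[1]; C=P.mean(0); yaw=np.degrees(np.arctan2(l[1],l[0]))
print(P,C,yaw,np.linalg.norm(l)/2,np.linalg.norm(P[1]-P[0]),np.linalg.norm(P[3]-P[2]))
a=np.radians(yaw)
Rz=np.array([[np.cos(a),-np.sin(a)],[np.sin(a),np.cos(a)]])
for n,p in (("tabtop+",(13,33,56)),("tabtop+f",(-13,33,56)),("tabtop-",(13,-33,56)),("tabtop-f",(-13,-33,56)),("col",(-69,-54,13)),("col",(-69,54,13)),("col",(69,54,13)),("col",(69,-54,13))):
    g=[*(C[:2]+Rz@np.array(p[:2])),200+p[2]]; print(n,(proj(w,g)-[250,130])*3.2)
```

```text
[[441.86 242.41 262.  ]
 [444.75 290.7  262.  ]
 [539.97 235.82 262.  ]
 [542.91 284.72 262.  ]] [492.37 263.41 262.  ] -3.6622499301574223 98.34164129214007 48.378962959128984 48.991754556151555
tabtop+ [401.18 411.65]
tabtop+f [407.08 301.54]
tabtop- [108.96 410.58]
tabtop-f [105.34 300.38]
col [29.62 23.8 ]
col [480.84  25.72]
col [445.67 540.  ]
col [ 55.25 538.63]
```

Run:
```python
from h import *
np.set_printoptions(precision=2,suppress=True)
o=q(down(-3.66,1))
env.move_ptp([492.4,263.4,400],o); env.move_straight([492.4,263.4,289],vel=120)
print(env.current_ft_force(),env.current_tool_pos())
env.grasp(); print(env.current_width(),env.current_gripper_force(),env.current_ft_force())
env.move_straight([492.4,263.4,320],vel=60); print(env.current_width(),env.current_ft_force())
env.move_straight([492.4,263.4,400],vel=150); print(env.current_width(),env.current_ft_force(),env.current_clock())
c=cams.camera("side"); save(c,"side1.png",(230,130,430,280),4)
# carry & hang IK study from carry pose
tip=np.array([400.,-307,140.3])
for dyaw in (0,90,-90,180,45,-45):
    H=hang(8.3,1)@R.from_euler('z',dyaw,degrees=True).as_matrix(); u=-H[:,2]
    for d in (34,115): print(dyaw,d,env.solve_ik(tip+u*d,q(H)))
```

```text
[-0.44  0.54 -0.36] [492.74 263.56 289.79]
46.39776825735859 58.729140758514404 [-6.08 -4.21 22.69]
45.856145375390554 [-0.37 -0.2  -2.1 ]
45.687886459053516 [-0.12 -0.38 -2.36] 7.2583
0 34 [-0.39  0.34  0.73  2.35  0.71  0.39 -0.2 ]
0 115 [-0.48  0.09  0.66  2.34  0.73  0.69 -0.24]
90 34 [ 0.31  0.26 -0.08  2.32  1.02  0.6  -2.06]
90 115 [-0.16  0.09  0.32  2.32  0.76  0.72 -1.85]
-90 34 [-0.39  0.34  0.74  2.35  0.7   0.38  1.38]
-90 115 [-0.52  0.1   0.71  2.34  0.72  0.68  1.34]
180 34 [ 0.67  0.3  -0.48  2.3   1.11  0.71  2.59]
180 115 [ 1.11  0.21 -1.03  2.26  0.96  0.89  2.71]
45 34 [-0.26  0.3   0.58  2.35  0.81  0.44 -1.09]
45 115 [-0.36  0.09  0.54  2.33  0.74  0.7  -1.04]
-45 34 [-0.43  0.35  0.78  2.36  0.66  0.37  0.63]
-45 115 [-0.59  0.1   0.79  2.34  0.71  0.67  0.57]
```

View pics/side1.png

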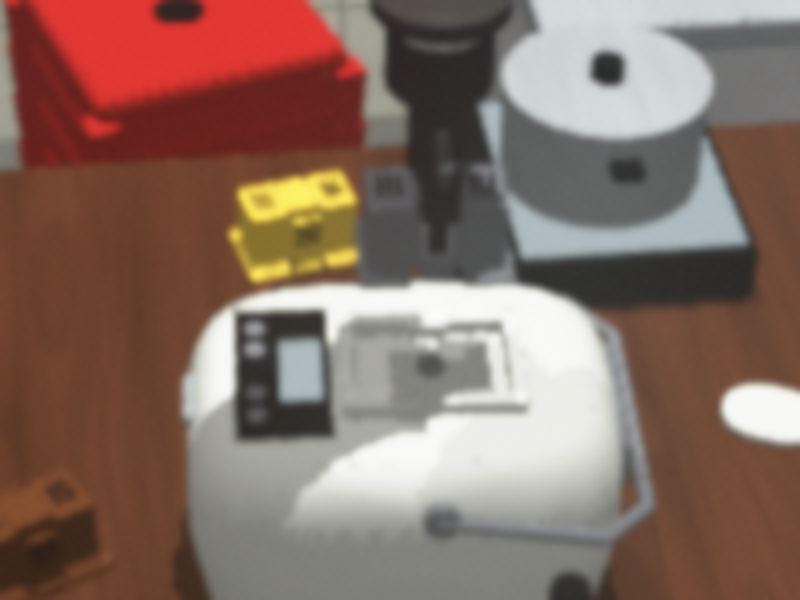

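Side crop: the socket at (430,370) is empty and the grey cap is in the fingers. I'll carry it partway to a point above the rack and triangulate the peg tip.

Run:
```python
from h import *
np.set_printoptions(precision=2,suppress=True)
env.move_straight([470,-120,400],vel=200)
print(env.current_width(),env.current_ft_force(),env.current_clock())
tip=np.array([400.,-307,140.3]); cr=[]
for n in ("wrist","top","side"):
    c=cams.camera(n); p=proj(c,tip); print(n,p,c["cam_to_world"][:3,3])
    h=(20 if n!="wrist" else 60); x0,y0=int(p[0])-h,int(p[1])-h
    im=c["img"]
    if 0<=x0<640-2*h and 0<=y0<480-2*h:
        cr.append(cv2.resize(im[y0:y0+2*h,x0:x0+2*h],(266,266),interpolation=cv2.INTER_CUBIC)); print("origin",x0,y0,"scale",266/(2*h))
    np.savez("pics/"+n+"2.npz",**{k:v for k,v in c.items() if k!="shot"})
    if n=="wrist": save(c,"w2.png")
    for l in ("peg3_tip","rack","cup_a_mid"):
        print(l,[(round(r["score"],2),np.array(r["location"])) for r in nets.recognise(c,l)[:3]])
cv2.imwrite("pics/tip.png",np.hstack(cr)[:,:,::-1])
```

```text
45.9094365369143 [ 0.93  0.2  -2.55] 9.375
wrist [109.06 142.23] [ 388.14 -114.45  469.55]
origin 49 82 scale 2.216666666666667
peg3_tip [(0.58, array([ 456.7, -287.4,    5.1]))]
rack [(0.68, array([ 455.9, -288.9,    5.5]))]
cup_a_mid [(0.84, array([ 602.9, -273. ,  122. ]))]
top [479.85 259.45] [ 204.05  168.56 1737.94]
origin 459 239 scale 6.65
peg3_tip [(0.51, array([ 409.4, -375.6,   35.9]))]
rack [(0.54, array([ 407.8, -381.3,   35.2]))]
cup_a_mid []
side [331.93 399.59] [  275.19 -1054.78  1322.88]
origin 311 379 scale 6.65
peg3_tip [(0.73, array([ 483.8, -325.9,   14.8]))]
rack [(0.85, array([ 481.7, -329.8,   13.3]))]
cup_a_mid [(0.58, array([ 623.1, -298.6,  117.4]))]
```

View pics/tip.png

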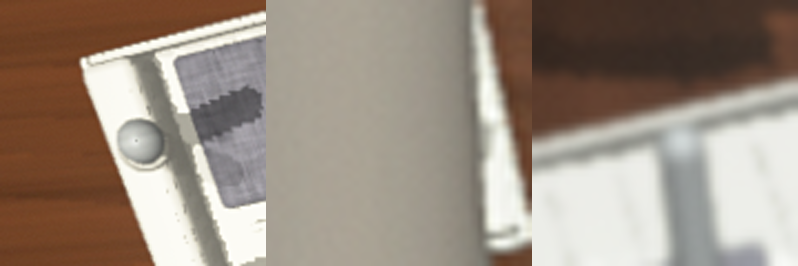

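Crops: in the wrist view the peg is nearly end-on, ball centre at (112.6,145.6). In the side view the peg's round end is at about (333.3,401.6). The arm hides it in the top view. Triangulating now, including the earlier top pixel.

Run:
```python
from h import *
np.set_printoptions(precision=2,suppress=True)
L=lambda n:{k:(v if v.shape else float(v)) for k,v in np.load("pics/"+n+"2.npz").items() if k in("mtx","k1","cam_to_world")}
W,S,T=L("wrist"),L("side"),L("top")
rays=[ray(W,112.6,145.6),ray(S,333.3,401.6),ray(T,481.5,259.5)]
u=-hang(8.3,1)[:,2]
def tri(rs,ws):
    A=np.zeros((3,3));b=np.zeros(3)
    for (o,d),w in zip(rs,ws):
        d=d/np.linalg.norm(d);M=w*(np.eye(3)-np.outer(d,d));A+=M;b+=M@o
    return np.linalg.solve(A,b)
print("WST",tri(rays,(9,1,1))+9*u,"WS",tri(rays[:2],(1,1))+9*u,"WT",tri([rays[0],rays[2]],(1,1))+9*u)
z=140.3-9*.866; print("W at z",at_z(W,112.6,145.6,z)+9*u)
# rack corner (z=20) in wrist crop (83,60): rack frame (85,-165)
print("corner",at_z(W,49+83/2.2167,82+60/2.2167,20))
rx,ry=rackaxes(8.3); 
print(u, "tip from corner",at_z(W,49+83/2.2167,82+60/2.2167,20)-87.5*rx+53*ry)
for d in (32,100,120,140,160):
    t=at_z(W,112.6,145.6,z)+9*u; H=hang(8.3,1); print(d,env.solve_ik(t+u*d,q(H)))
print(env.current_joint_pos())
```

```text
WST [ 402.58 -305.06  140.16] WS [ 402.69 -304.01  141.13] WT [ 403.2  -316.2   119.63]
W at z [ 402.85 -304.5   140.3 ]
corner [ 364.08 -395.92   20.  ]
[-0.07  0.49  0.87] tip from corner [ 403.89 -301.68   20.  ]
32 [-0.28  0.32  0.6   2.35  0.79  0.43 -0.29]
100 [-0.25  0.13  0.43  2.33  0.76  0.67 -0.28]
120 [-0.25  0.08  0.4   2.32  0.74  0.73 -0.27]
140 [-0.26  0.04  0.37  2.31  0.72  0.79 -0.26]
160 [-0.27  0.    0.35  2.3   0.71  0.85 -0.25]
[-0.49  0.01  0.62  1.92 -0.    1.22  1.64]
```

Run:
```python
from h import *
np.set_printoptions(precision=2,suppress=True)
tip=np.array([402.8,-304.6,140.3]); H=hang(8.3,1); u=-H[:,2]
env.move_ptp(tip+160*u,q(H)); print(env.current_tool_pos(),env.current_clock(),env.current_width())
env.move_straight(tip+98*u,vel=100); 
e=np.array(env.current_tool_pos())-tip-98*u; print("err",e,env.current_ft_force(),env.current_clock())
a=cams.camera("side"); b=cams.camera("wrist"); t=cams.camera("top")
x,y=proj(a,tip).astype(int); A=cv2.resize(a["img"][y-60:y+40,x-50:x+50],(400,400),interpolation=cv2.INTER_CUBIC)
B=cv2.resize(b["img"],(400,300)); o=np.zeros((400,800,3),np.uint8); o[:,:400]=A; o[:300,400:]=B
print(x,y,proj(b,tip)); cv2.imwrite("pics/pre.png",o[:,:,::-1])
```

```text
[ 391.48 -225.43  279.07] 11.6917 45.81308504554409
err [0.18 0.11 0.28] [ 0.73 -0.16 -1.92] 12.4583
332 398 [322.64 281.  ]
```

View pics/pre.png

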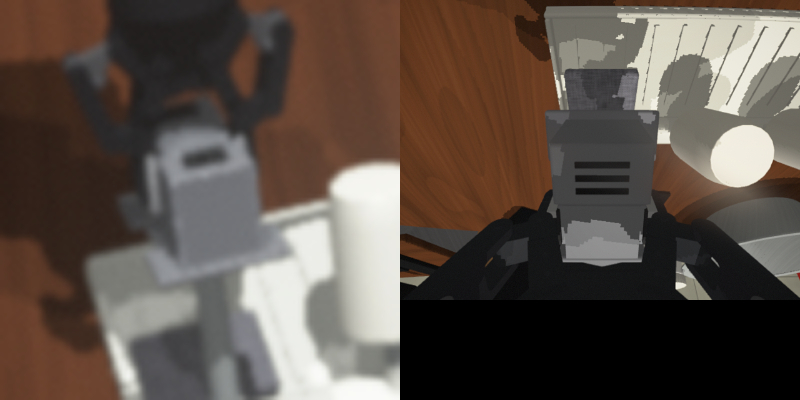

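Left (side): the cap's mouth is centred on the peg, with the peg at column ~215 and the flange at 150–295. The neighbouring cup is clear. Now descending along the peg axis with force checks.

Run:
```python
from h import *
np.set_printoptions(precision=2,suppress=True)
tip=np.array([402.8,-304.6,140.3]); H=hang(8.3,1); u=-H[:,2]
f0=np.array(env.current_ft_force()); d=98; hit=False
while d>22:
    d-= 8 if d>46 else 2
    env.move_straight(tip+d*u,vel=60 if d>46 else 25)
    f=np.array(env.current_ft_force())-f0; al=f@u; lat=f-al*u
    print(d,round(al,1),lat)
    if al>8 : hit=True;break
    if np.linalg.norm(lat)>10: print("side");break
print(hit,env.current_clock(),env.current_width(),(np.array(env.current_tool_pos())-tip)@u)
a=cams.camera("side"); x,y=proj(a,tip).astype(int); save(a,"con.png",(x-60,y-60,x+60,y+40),5)
```

```text
90 -1.8 [-0.16  0.87 -0.51]
82 -1.4 [-0.46  0.58 -0.37]
74 -1.2 [-0.4  -0.38  0.19]
66 -0.3 [-0.72  0.41 -0.29]
58 -0.2 [-1.37  0.42 -0.35]
50 -0.3 [-0.61  0.78 -0.5 ]
42 -1.2 [-0.85  0.59 -0.41]
40 -1.0 [-0.99  1.16 -0.75]
38 -0.9 [-0.32  0.39 -0.25]
36 -0.5 [-1.05  0.03 -0.11]
34 -1.4 [ 0.72  0.92 -0.46]
32 24.8 [-4.51 -0.69  0.02]
True 16.025 46.14883006223777 32.370912629399626
```

Run:
```python
from h import *
np.set_printoptions(precision=2,suppress=True)
tip=np.array([402.8,-304.6,140.3]); H=hang(8.3,1); u=-H[:,2]
env.open_jaws(); env.pause(0.5); print(env.current_width(),env.current_ft_force())
env.move_straight(tip+60*u,vel=50); print(env.current_ft_force())
env.move_straight(tip+160*u,vel=120); env.pause(0.5); print(env.current_ft_force(),env.current_clock())
a=cams.camera("side"); b=cams.camera("wrist")
x,y=proj(a,tip).astype(int); A=cv2.resize(a["img"][y-60:y+40,x-50:x+50],(400,400),interpolation=cv2.INTER_CUBIC)
o=np.zeros((400,800,3),np.uint8); o[:,:400]=A; o[:300,400:]=cv2.resize(b["img"],(400,300))
cv2.imwrite("pics/done.png",o[:,:,::-1])
for l in ("cap_mid","cup_a_mid"): print(l,[np.array(r["location"]) for r in nets.recognise(a,l)])
```

```text
85.31713038626565 [0.08 0.6  0.36]
[-0.01 -0.61 -0.2 ]
[0.85 0.55 0.4 ] 19.2417
cap_mid [array([ 398.7, -336.7,  131.5]), array([170.9, 274.1,  48.3]), array([445. , 673.4,  56.7])]
cup_a_mid [array([ 620.5, -297.8,  116.8])]
```

View pics/done.png

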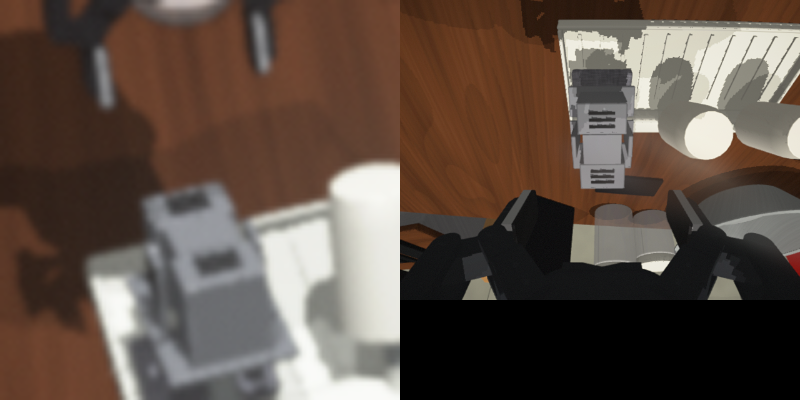

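The cap hangs free on the peg at (215,280), mouth down. The cups haven't moved and the gripper is clear. Handing in.

```bash
python3 -c "
from h import *
print(env.close_job())"
```

```text
the job is handed in; nothing more can be done
None
```

The steam cap was unclipped, hung mouth-down on the bare peg (peg3) and let go only after the peg tip met its top. The job was handed in at about 19 s, with the cap hanging freely, the cups unmoved and the gripper clear; I did not re-check the bottle, jar and tape roll, but the cap was carried with its mouth about 310 mm above the table, over 100 mm above the bottle's top.

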